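Start the crank bolt of the grooming-arm stand

TASK

Take the crank bolt out of the bamboo block and put its shaft down through the neck of the grooming-arm stand until it rests on the thread, with the crank pointing to the stand's front (away from the socket stub). Turn it backward (counter-clockwise from above) until you notice it drop one thread, stop there, then turn it one full turn forward (clockwise) so that it is started but not tight. Finish while holding the bolt firmly in the fingers, started and still; leave the grooming things alone.

Things in the scene. Friction and masses are not known exactly. Their poses are not given: they have to be found in the camera images.
- stand: Fixed stand for a cat-grooming arm. Origin: on the bolt axis, at table height. +x runs to the socket stub; its front is -x, roughly towards the robot. Grey base plate 90 mm wide, 10 high, x -60 to +150 mm; on the axis a round boss 50 mm across up to z = 46 mm with a 44 mm neck above; steel tongue 60 wide, top z = 52, to x = 145; socket stub 36 across at x = 125, top z = 82 mm.
- neck (a point): Centre of the neck's mouth, 66 mm above the table, on the stand's axis. Bore 28 mm across, 20 mm deep; below it, hidden in the boss, a single right-hand thread (pitch 8 mm) takes the bolt's lug and leaves a hole of about 18 mm for its 16 mm core. The thread's start lies 75 to 150 degrees counter-clockwise (from above) of the stand's front, differing each time.
- bolt: Loose upright steel crank bolt, 0.21 to 0.31 kg. Origin: its tip, at the bottom; z up its axis; crank along its own -x. Taper 9 to 16 mm across z 0-6, core 16 to z 26, shaft 25 across z 30-56, shoulder disc 40 across z 56-60, square head 24 x 24 (sides along x, y) z 60-92, crank arm 16 wide, z 60-68, to x = -64. It starts in the block, shoulder on the block's top, origin 6 mm above the table.
- lug (a point): The bolt's thread start: a 4 mm high lug on the shaft under the crank (-x side), 12 mm above the tip, reaching 12.5 mm from the axis. On the thread with crank to the front the bolt's origin is 26 to 29 mm above the table; turning backward lifts it 8 mm a turn to 30 mm, then its own weight drops it to 22 mm if it is free to fall; turning forward lowers it 8 mm a turn (14 mm after one turn).
- head (a point): Centre of the top face of the bolt's square head, 92 mm above the bolt's origin, on its axis; axes as the bolt's. The head can be gripped from above across its sides that run along x, beside the crank arm.
- crank_pin (a point): Foot of the crank pin, at the arm's top face: 55 mm from the bolt's axis along the bolt's -x, 68 mm above the bolt's origin. The pin is 8 mm across and ends in a 14 mm cap, its top 120 mm above the bolt's origin.
- grip (a point): Centre of the black sleeve on the crank pin (20 mm across, 28 mm tall). The sleeve spins freely on the pin and slides freely up it by 18 mm: gripped and raised some 6 mm it leaves the bolt free to rise and drop while it is being cranked. Its yaw means nothing.
- sleeve (a joint): How far the sleeve is slid up the pin (m): 0 resting on the crank arm, 0.018 against the cap. With the sleeve held at a constant height it grows by 8 mm when the bolt drops, and by 8 mm per turn forward unless the gripper follows down.
- block: Fixed bamboo block 75 x 75 x 62 mm with a plain hole of 29 mm through it, in which the bolt is parked. Origin: centre of its underside.
- canister: Bystander: closed mint flip-top canister 74 mm across, 104 mm tall; origin: centre of its underside.
- comb: Bystander: chrome rake comb, 175 mm long, 12 mm high, lying along its y; origin: underside of the middle of the toothed back.
- bristle_brush: Bystander: bamboo-handled bristle brush 195 mm long (y from -45 to +150 mm), 34 mm high; origin: underside of the brush head.
- pebble_brush: Bystander: smooth grey pebble-shaped silicone brush 76 mm across, 34 mm high; origin: centre of its underside.
Not all that is in view belongs to the job. Of the things that look like the stand, take the one that is farthest to the robot's right at the start.

How it is judged:
On the way, in this order (a step that is already met when the one before it is completed fails the run):
1. the bolt is through the neck, upright, resting on the thread, its crank within about 25 degrees of the stand's front (horizontal distance between bolt and stand below 0.004 m and angle between bolt's own z axis and vertical below 0.12 rad and z of bolt in the frame of stand between 0.0245 and 0.03 m and x of crank_pin in the frame of stand below -0.0495 m and linear speed of bolt below 0.03 m/s), for 0.2 s.
2. the crank is being turned backward, before the drop (horizontal distance between bolt and stand below 0.004 m and z of bolt in the frame of stand between 0.0255 and 0.0335 m and y of crank_pin in the frame of stand below -0.03 m), for 0.05 s.
3. the bolt has dropped one thread, reached by turning backward (horizontal distance between bolt and stand below 0.004 m and angle between bolt's own z axis and vertical below 0.12 rad and z of bolt in the frame of stand between 0.0205 and 0.0242 m and y of crank_pin in the frame of stand below 0.02 m), for 0.1 s.
At the end, for the whole second after the job is handed in: The bolt is upright in the stand on its axis (within 4 mm), one turn down from where it dropped (origin 12.4 to 16.0 mm above the table, i.e. about one turn, give or take a sixth), still, and the fingers are gripping it (over 3 N) (horizontal distance between bolt and stand below 0.004 m and angle between bolt's own z axis and vertical below 0.12 rad and z of bolt in the frame of stand between 0.0124 and 0.016 m and contact force between the fingers and bolt above 3 N and linear speed of bolt below 0.02 m/s); the arm keeps its last pose, push and grip.
It fails at once if the bolt is turned forward past the stand's side before it has dropped, or backward far beyond the drop (horizontal distance between bolt and stand below 0.004 m and z of bolt in the frame of stand between 0.0238 and 0.03 m and y of crank_pin in the frame of stand above 0.035 m).
It fails at once if the mint canister is pushed away or tipped (distance of canister from where it was at the start of the episode above 0.02 m or angle between canister's own z axis and vertical above 0.4 rad).
It fails at once if the comb is pushed away or tipped (distance of comb from where it was at the start of the episode above 0.02 m or angle between comb's own z axis and vertical above 0.4 rad).
It fails at once if the bristle brush is pushed away or tipped (distance of bristle_brush from where it was at the start of the episode above 0.02 m or angle between bristle_brush's own z axis and vertical above 0.4 rad).
It fails at once if the pebble brush is pushed away or tipped (distance of pebble_brush from where it was at the start of the episode above 0.02 m or angle between pebble_brush's own z axis and vertical above 0.4 rad).
It also fails if it takes over 72 s, if anything falls off the work surface, if the arm or the gripper's body presses on something with over 40 N, if the wrist force passes 120 N, or if a joint passes its speed limit or range.

ROBOT

A 7-joint arm with a two-finger parallel gripper is mounted at the origin on the work surface. World frame = base frame: x ahead of the robot, y to its left, z up, the work surface at z = 0. Lengths are in m, angles in rad, forces in N, time in s.
With the tool pointing down it reaches from about 0.4 to 0.85 m from the base axis. Payload 4.5 kg.
Tool frame: the origin (TCP) lies where the fingers leave the gripper's body, on its centre line; the fingertips stand 64 mm ahead of it and the grasp point (between the pads) lies 45 mm ahead of it; z points along the fingers, y is the line along which they close (so a half turn about z gives the same grasp; the last joint's range is limited). The gripper opens to 88 mm and grips with 3 to 60 N. Pads are 18 mm wide; open, the fingers measure 123 mm over their backs; the gripper's body (75 mm by 187 mm) begins 45 mm behind the grasp point.
Start: joints at [1.32, 0.689, -0.195, 1.565, 0.157, 0.902, -0.215], TCP at [0.176, -0.6, 0.303] pointing down, gripper open.
Joint ranges: [-3.01, 3.01], [-0.46, 2.08], [-1.47, 1.51], [0.13, 2.56], [-1, 4.14], [0.04, 2.09], [-2.66, 2.66]. Speed limits (rad/s): [2.57, 2.57, 3.14, 3.14, 3.14, 3.14, 3.14].

INTERFACE

Orientations are given as a unit quaternion [x, y, z, w].
In Python, from plant import r gives the robot as it stands.
- The arm moves only by the tool play_rows, never from a script. Its arguments are lists of equal length, an entry for each row: "translation": the shift along the tool's x, y, z in m, a list of three; "delta_rot": the turn, a rotation vector about the tool's x, y, z in degrees, a list of three; "grip": the opening, from -1 (shut) to 1 (fully open). In form: {"translation": [[x, y, z], ...], "delta_rot": [[rx, ry, rz], ...], "grip": [grip, ...]}. A call has 1 to 20 rows; each row shifts and turns the commanded pose from where the row before left it, along the tool's axes as they then stand; what a row does not reach is not made up. A row lasts 1/8 s, in which the tool goes at most 62.5 mm and 10.7 degrees, less where a joint would pass 70% of its speed; a pose out of reach is approached as far as the arm can. A call with a gripper value outside its range is refused whole. The fingers move at their own pace and stop on an object; "squeeze" is the grip in N (left out, the last holds). Time passes only in rows, so rows that do not move let the fingers close. It gives the time, the measured TCP pose, the force, the opening and the grip force at its end, in the units of the state.
- r.get_state(): the state, without advancing time (a new reading comes with each control period).
- r.snapshot(name): name is "side" or "top" or "wrist"; returns the picture (420x560x3 uint8, blue, green, red); there is no depth.
- r.get_calibration(name): a dict with "intrinsics" (3x3 intrinsics, pixels), "k1" (the pictures are not rectified: a ray, as slopes to the right and down, at radius r is drawn at 1 + k1 r^2 times it, then the intrinsics apply), "eye" and "rotation" of the camera in the world. Camera axes: x right, y up, looking along -z (the intrinsics and any distortion apply to the point x, -y, -z); pixel columns grow to the right and rows downward; lengths in m; the calibration is good to about 2 mm. A picture is of the moment at which its call begins: read the wrist's pose just before it. get_calibration takes no time and is no camera call; for the wrist camera it gives the pose at the moment of the call.
- r.finish_job(): hands the job in; it is judged then, once.
Trained networks look in the newest picture that a camera, given by its name, has taken for a name from the list of things; names that differ only in an ending like _2 or _b are one class to them, and where a whole thing is asked for, a point or a joint stands for the part that bears it (a point fixed in the world has none). Each returns a list of dicts, best first, with "confidence" (0 to 1); they miss things now and then, are a little off and sometimes report something else, mostly with a low value. They report only what shows in the picture. A call takes as long as a camera call. They do not tell look-alikes from the thing itself.
- r.look_for(camera, target): "point" ([x, y, z] in m, in world coordinates, good to about 4 mm: the middle of the surface that is visible of it).
- r.silhouettes(camera, target): "pixels" (420x560 bool, what is visible of it).
The state is a dict: "clock": time; "q": joint angles; "qd": joint speeds; "joint_torque": joint torques, N m; "tool_pos": TCP position; "eef_rot": TCP orientation; "contact_force": force on the tool from outside, world axes, zero at the start; "moment": the same for the moment, N m; "opening": opening from 0.0 (shut) to 1.0 (fully open); "finger_force": force on a finger pad.
Only numpy, scipy, OpenCV 4.12 (cv2) and the standard library are available. Lean on these libraries where they do the work, as an engineer would, in place of code of your own. Each camera call takes 0.05 s, during which the arm holds its last target. There are 200 camera calls.

## Working session

There is one attempt and no reset: what is moved stays moved. The work goes in short steps, Python scripts to look and compute and a tool call to move; the robot and the scene stay as the last step left them, time stands still between calls to the robot, and variables do not carry over. Pictures are saved under pics/ and viewed, at most 10 in all, crops included, and the job is handed in when it is done.

Besides the shell and the picture viewer there is one more tool, called after ">>>" as name(argument=value, ...), one argument or row to a line, values as JSON. play_rows: Moves the arm, as the interface text tells. Its arguments: {"type":"object","properties":{"translation":{"type":"array","items":{"type":"array","items":{"type":"number"}}},"delta_rot":{"type":"array","items":{"type":"array","items":{"type":"number"}}},"grip":{"type":"array","items":{"type":"number"}},"squeeze":{"type":"number"}},"required":["translation","delta_rot","grip"]}

```bash
ls; mkdir -p pics; python3 - <<'E'
from plant import r
import cv2,numpy as np
s=r.get_state();print({k:np.round(v,3).tolist() for k,v in s.items()})
ims=[]
for c in("top","side"):
    im=r.snapshot(c);ims.append(im);cv2.imwrite(f"pics/{c}0.png",im)
    K=r.get_calibration(c);print(c,K["eye"],np.round(K["rotation"],3).tolist())
    for t in("stand","neck","bolt","head","grip","crank_pin","block","canister","comb","bristle_brush","pebble_brush"):
        print(t,[(np.round(d["point"],3).tolist(),round(d["confidence"],2)) for d in r.look_for(c,t)])
E
```

```text
pics
{'clock': 0.0, 'q': [1.32, 0.69, -0.195, 1.566, 0.157, 0.902, -0.215], 'qd': [0.001, -0.0, 0.001, 0.0, -0.0, -0.001, 0.0], 'joint_torque': [0.001, -52.756, -1.266, -15.343, -0.053, 0.007, 0.0], 'tool_pos': [0.175, -0.599, 0.302], 'eef_rot': [0.99, 0.142, -0.0, -0.001], 'contact_force': [-0.018, -0.084, -0.243], 'moment': [-0.01, 0.002, -0.017], 'finger_force': 0.0, 'opening': 1.0}
top [0.45803126 0.0580947  1.52553692] [-0.023, 0.014, 0.713, -0.7]
stand [([0.433, 0.317, 0.03], 0.79), ([0.378, 0.573, 0.037], 0.69), ([0.458, -0.007, 0.031], 0.32)]
neck [([0.637, 0.151, 0.026], 0.82), ([0.433, 0.316, 0.03], 0.63), ([0.38, 0.568, 0.038], 0.63)]
bolt [([0.519, -0.188, 0.081], 0.69)]
head [([0.624, -0.416, 0.032], 0.36), ([0.521, -0.189, 0.079], 0.16)]
grip []
crank_pin [([0.518, -0.186, 0.078], 0.84)]
block [([0.532, -0.168, 0.062], 0.76)]
canister [([0.699, 0.004, 0.102], 0.56)]
comb [([0.629, 0.418, 0.012], 0.98)]
bristle_brush [([0.623, -0.416, 0.036], 0.96)]
pebble_brush []
side [-0.13824891  0.95224202  1.2387508 ] [-0.111, 0.361, 0.877, -0.298]
stand [([0.418, 0.326, 0.032], 0.7), ([0.627, 0.167, 0.029], 0.68), ([0.373, 0.596, 0.037], 0.68)]
neck [([0.63, 0.169, 0.027], 0.89), ([0.418, 0.331, 0.034], 0.63)]
bolt [([0.512, -0.186, 0.081], 0.68), ([0.626, 0.168, 0.029], 0.23)]
head [([0.51, -0.186, 0.087], 0.65)]
grip [([0.478, -0.196, 0.089], 0.61)]
crank_pin [([0.514, -0.191, 0.083], 0.58), ([0.476, -0.194, 0.087], 0.27)]
block [([0.518, -0.153, 0.045], 0.57)]
canister [([0.689, 0.019, 0.081], 0.62)]
comb [([0.63, 0.426, 0.008], 0.82), ([0.477, -0.193, 0.087], 0.75), ([0.454, 0.007, 0.025], 0.66), ([0.627, 0.168, 0.029], 0.3)]
bristle_brush [([0.618, -0.402, 0.034], 0.54), ([0.63, 0.168, 0.028], 0.44)]
pebble_brush [([0.453, 0.011, 0.023], 0.55)]
```

View pics/top0.png

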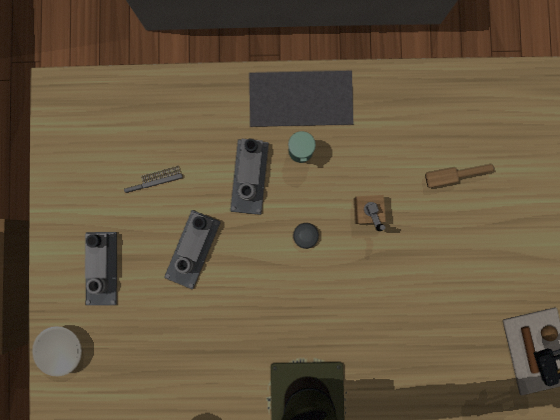

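View pics/side0.png

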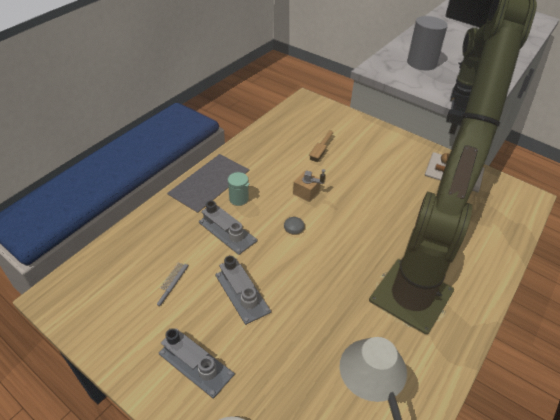

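Top view: three stands at about (248,175), (193,250) and (101,270). The rightmost is (248,175), with its neck at (247,191) and its stub at (251,146). The bolt head is at (372,209) and the crank cap at (380,227). The side view agrees.

```bash
cat > h.py <<'E'
import numpy as np,cv2
from scipy.spatial.transform import Rotation as R
from plant import r
def cal(c):
    k=r.get_calibration(c);q=np.array(k["rotation"])
    M=R.from_quat(q).as_matrix() if q.size==4 else q
    return np.array(k["intrinsics"]),k["k1"],np.array(k["eye"]),M
def p2w(C,px,z):
    K,k1,e,M=C
    n=cv2.undistortPoints(np.array([[px]],float),K,np.array([k1,0,0,0.]))[0,0]
    d=M@np.array([n[0],-n[1],-1.]);return e+d*(z-e[2])/d[2]
def w2p(C,p):
    K,k1,e,M=C;v=M.T@(np.array(p)-e);a=np.array([v[0],-v[1]])/-v[2];a=a*(1+k1*a@a)
    return K[:2,:2]@a+K[:2,2]
def tool():
    s=r.get_state();return np.array(s["tool_pos"]),R.from_quat(s["eef_rot"]).as_matrix(),s
E
python3 - <<'E'
from h import *
C=cal("top");print(C[0].tolist(),C[1]);print("wrist",[np.round(x,3).tolist() for x in cal("wrist")[2:]])
for n,px,z in(("neck",(247,191),.066),("stub",(251,146),.082),("head",(372,209),.098),("cap",(380,227),.126)):print(n,p2w(C,px,z).round(4))
im=cv2.imread("pics/top0.png")
a=cv2.resize(im[130:222,215:285],None,fx=6,fy=6,interpolation=2);b=cv2.resize(im[180:250,345:405],None,fx=6,fy=6,interpolation=2)
o=np.zeros((560,800,3),np.uint8);o[:552,:420]=a;o[:420,430:790]=b;cv2.imwrite("pics/z.png",o)
E
```

```text
[[531.9647015501923, 0.0, 277.02178006305496], [0.0, 531.9647015501923, 208.56043928394698], [0.0, 0.0, 1.0]] -0.043245405926875306
wrist [[0.248, -0.578, 0.385], [[0.28, 0.918, 0.28], [-0.96, 0.268, 0.082], [0.0, -0.292, 0.957]]]
neck [0.5848 0.1578 0.066 ]
stub [0.7068 0.1439 0.082 ]
head [ 0.5271 -0.1794  0.098 ]
cap [ 0.478  -0.1945  0.126 ]
```

View pics/z.png

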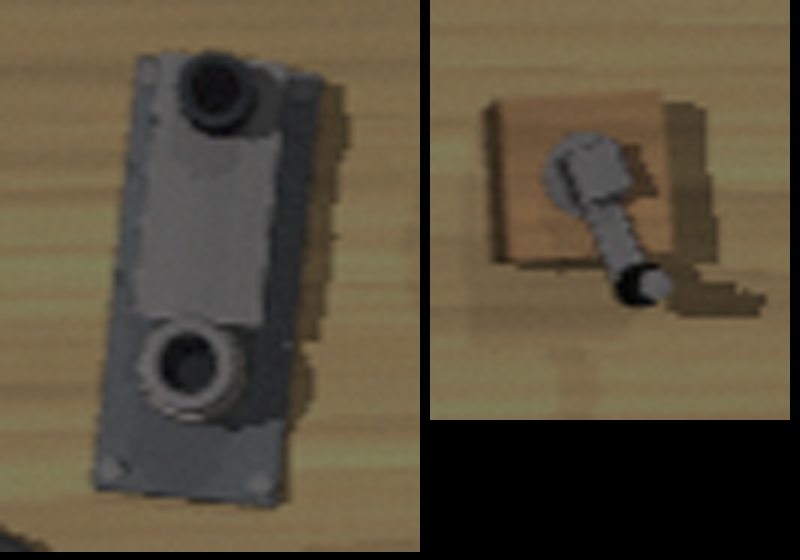

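Zoom: neck at (247.2,190.8), stub (251,145.3), head (374,208.3) and cap (382.5,227.5). I'll move above the bolt and measure with the wrist camera.

>>> play_rows(
  translation=[
    [0.02,-0.013,0],
    [0.038,-0.025,0],
    [0.038,-0.025,0],
    [0.038,-0.025,0],
    [0.038,-0.025,0],
    [0.038,-0.025,0],
    [0.038,-0.025,0],
    [0.038,-0.025,0],
    [0.038,-0.025,0],
    [0.038,-0.025,0],
    [0.038,-0.025,0],
    [0.038,-0.025,0],
    [0.02,-0.015,0],
    [0,0,0],
    [0,0,0],
  ],
  delta_rot=[
    [0,0,0],
    [0,0,0],
    [0,0,0],
    [0,0,0],
    [0,0,0],
    [0,0,0],
    [0,0,0],
    [0,0,0],
    [0,0,0],
    [0,0,0],
    [0,0,0],
    [0,0,0],
    [0,0,0],
    [0,0,0],
    [0,0,0],
  ],
  grip=[1,1,1,1,1,1,1,1,1,1,1,1,1,1,1],
)

```text
clock: 3.08
tool_pos: [0.5291, -0.1819, 0.3027]
eef_rot: [0.99, 0.141, -0.001, 0.001]
contact_force: [0.8, 0.2, 0.4]
opening: 0.999
finger_force: 0.0
```

```bash
python3 - <<'E'
from h import *
C=cal("top")
for n,px,z in(("neck",(247.2,190.8),.066),("stub",(251,145.3),.082),("head",(374,208.3),.098),("cap",(382.5,227.5),.126)):print(n,p2w(C,px,z).round(4))
p,M,s=tool();print(p,M.round(3).tolist(),np.round(s["q"],2))
C=cal("wrist");im=r.snapshot("wrist")
for q in((.53,-.178,.098),(.478,-.196,.126)):
    u=w2p(C,q);print(u)
cv2.imwrite("pics/w1.png",im)
for t in("head","grip","bolt","crank_pin"):print(t,[(np.round(d["point"],4).tolist(),round(d["confidence"],2)) for d in r.look_for("wrist",t)])
E
```

```text
neck [0.5854 0.1572 0.066 ]
stub [0.7088 0.1438 0.082 ]
head [ 0.5289 -0.1848  0.098 ]
cap [ 0.4766 -0.201   0.126 ]
[ 0.52905758 -0.18188014  0.30268031] [[0.96, 0.279, -0.001], [0.279, -0.96, -0.001], [-0.001, 0.001, -1.0]] [ 0.33  0.6  -0.14  1.77  0.11  0.78 -1.15]
[278.085712   194.93965713]
[281.0609002  260.91054055]
head [([0.5219, -0.1943, 0.0997], 0.7)]
grip [([0.483, -0.202, 0.1023], 0.77), ([0.5958, 0.1313, 0.0081], 0.65)]
bolt [([0.525, -0.1897, 0.093], 0.84), ([0.6231, -0.401, 0.0376], 0.35)]
crank_pin [([0.5192, -0.1922, 0.0963], 0.56)]
```

View pics/w1.png

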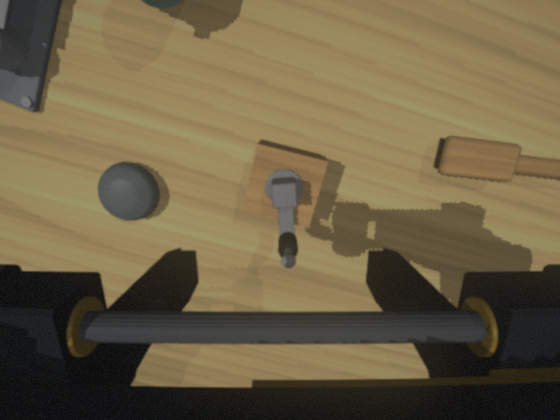

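Wrist view: head top at about (285,191), cap at about (289,262).

```bash
python3 - <<'E'
from h import *
C=cal("wrist")
h=p2w(C,(285,191),.098);c=p2w(C,(289,262),.126);d=h-c;print(h,c,np.degrees(np.arctan2(d[1],d[0])),np.hypot(*d[:2]))
im=cv2.imread("pics/w1.png");cv2.imwrite("pics/w1z.png",cv2.resize(im[130:280,230:350],None,fx=4,fy=4,interpolation=2))
E
```

```text
[ 0.53601018 -0.18272729  0.098     ] [ 0.47943686 -0.20280929  0.126     ] 19.54348696237022 0.060031881575126136
```

View pics/w1z.png

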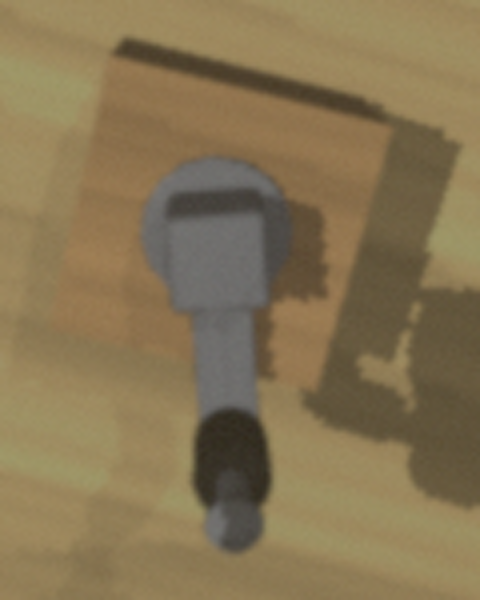

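```bash
python3 - <<'E'
from h import *
C=cal("wrist")
h=p2w(C,(284.8,195),.098);c=p2w(C,(288.8,261.3),.126);d=h-c;print(h,c,np.degrees(np.arctan2(d[1],d[0])),np.hypot(*d[:2]))
# top-face edges direction
a=p2w(C,(230+170/4,130+215/4),.098);b=p2w(C,(230+265/4,130+210/4),.098)
e=p2w(C,(230+172/4,130+310/4),.098);f=p2w(C,(230+268/4,130+303/4),.098)
for u,v in((a,b),(e,f),(e,a),(f,b)):
  w=v-u;print(np.degrees(np.arctan2(w[1],w[0])),np.hypot(*w[:2]))
print((a+b+e+f)/4)
E
```

```text
[ 0.53222087 -0.18363997  0.098     ] [ 0.48006393 -0.20243203  0.126     ] 19.81401054738691 0.05543904168083108
-70.77487491083187 0.022280012163129023
-69.50531190933077 0.023054538015054502
16.84975249755546 0.0232392259869238
18.73487002402029 0.022709286800084796
[ 0.53218522 -0.18353536  0.098     ]
```

>>> play_rows(
  translation=[
    [0.0025,0.0025,0.02],
    [0,0,0.03],
    [0,0,0.03],
    [0,0,0.03],
    [0,0,0.03],
    [0,0,0.02],
    [0,0,0.007],
    [0,0,0],
    [0,0,0],
    [0,0,0],
  ],
  delta_rot=[
    [0,0,-3.3],
    [0,0,0],
    [0,0,0],
    [0,0,0],
    [0,0,0],
    [0,0,0],
    [0,0,0],
    [0,0,0],
    [0,0,0],
    [0,0,0],
  ],
  grip=[1,1,1,1,1,1,1,1,0.2,0.2],
)

```text
clock: 4.58
tool_pos: [0.5336, -0.1823, 0.1365]
eef_rot: [0.985, 0.17, 0.001, 0.0]
contact_force: [0.6, -0.1, 0.4]
opening: 0.799
finger_force: 0.0
```

>>> play_rows(
  translation=[
    [0,0,0],
    [0,0,0],
    [0,0,0],
    [0,0,0],
    [0,0,0],
    [0,0,0],
  ],
  delta_rot=[
    [0,0,0],
    [0,0,0],
    [0,0,0],
    [0,0,0],
    [0,0,0],
    [0,0,0],
  ],
  grip=[-0.2,-0.6,-1,-1,-1,-1],
  squeeze=30,
)

```text
clock: 5.32
tool_pos: [0.5332, -0.1822, 0.1357]
eef_rot: [0.985, 0.17, 0.0, 0.0]
contact_force: [0.5, -0.3, 0.1]
opening: 0.267
finger_force: 29.9
```

>>> play_rows(
  translation=[
    [0,0,-0.01],
    [0,0,-0.03],
    [0,0,-0.03],
    [0,0,-0.03],
    [0.0059,-0.0178,0],
    [0.0109,-0.0328,0],
    [0.0109,-0.0328,0],
    [0.0109,-0.0328,0],
    [0.0109,-0.0328,0],
    [0.0109,-0.0328,0],
    [0.0109,-0.0328,0],
    [0.0109,-0.0328,0],
    [0.0109,-0.0328,0],
    [0.0109,-0.0328,0],
    [0.005,-0.015,0],
    [0,0,0],
    [0,0,0],
    [0,0,0],
    [0,0,0],
    [0,0,0],
  ],
  delta_rot=[
    [0,0,0],
    [0,0,0],
    [0,0,0],
    [0,0,0],
    [0,0,0],
    [0,0,0],
    [0,0,0],
    [0,0,0],
    [0,0,0],
    [0,0,0],
    [0,0,0],
    [0,0,0],
    [0,0,0],
    [0,0,0],
    [0,0,6],
    [0,0,8],
    [0,0,8],
    [0,0,3.8],
    [0,0,0],
    [0,0,0],
  ],
  grip=[-1,-1,-1,-1,-1,-1,-1,-1,-1,-1,-1,-1,-1,-1,-1,-1,-1,-1,-1,-1],
)

```text
clock: 7.82
tool_pos: [0.5248, 0.1641, 0.235]
eef_rot: [0.999, -0.053, -0.001, 0.0]
contact_force: [1.0, -0.2, -2.3]
opening: 0.27
finger_force: 29.9
```

```bash
python3 - <<'E'
from h import *
p,M,s=tool();print(p,M.round(3).tolist(),np.round(s["q"],2),s["opening"],s["contact_force"])
C=cal("wrist");im=r.snapshot("wrist");cv2.imwrite("pics/w2.png",im)
print([w2p(C,q).round(1) for q in((.5854,.1572,.066),(.7088,.1438,.082))])
for t in("neck","stand","head","bolt"):print(t,[(np.round(d["point"],4).tolist(),round(d["confidence"],2)) for d in r.look_for("wrist",t)])
E
```

```text
[0.52484671 0.16408361 0.23503721] [[0.994, -0.106, -0.001], [-0.106, -0.994, -0.0], [-0.001, 0.0, -1.0]] [-0.43  0.69  0.07  1.87 -0.08  0.59 -1.98] 0.26984175495659896 [ 1.0024374  -0.19875176 -2.2838761 ]
[array([282.5, 133.3]), array([282.9, -62.8])]
neck [([0.5024, 0.2774, 0.0509], 0.87), ([0.6233, 0.1569, 0.0517], 0.72)]
stand [([0.5094, 0.2743, 0.055], 0.93), ([0.6209, 0.154, 0.0499], 0.66), ([0.4774, 0.1687, 0.1854], 0.28)]
head [([0.5265, 0.1617, 0.1903], 0.59)]
bolt [([0.5312, 0.1654, 0.1878], 0.79)]
```

View pics/w2.png

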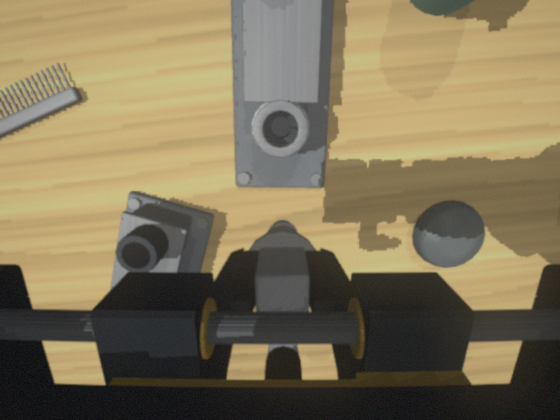

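Wrist view: neck ring centre at about (280.5,128), bolt shaft bottom at about (283,222), held upright.

```bash
python3 - <<'E'
from h import *
C=cal("wrist");im=cv2.imread("pics/w2.png");g=cv2.cvtColor(im,6)
z=cv2.resize(g[90:170,240:325],None,fx=4,fy=4,interpolation=2)
for rr in((40,75),(75,140)):
  c=cv2.HoughCircles(cv2.GaussianBlur(z,(5,5),0),3,2,40,param1=80,param2=30,minRadius=rr[0],maxRadius=rr[1])
  if c is not None:
    for a in c[0][:3]: px=(240+a[0]/4,90+a[1]/4);print(px,a[2]/4,p2w(C,px,.066),a[2]/4/C[0][0,0]*(C[2][2]-.066))
o=cv2.resize(im[90:260,215:345],None,fx=3.5,fy=3.5,interpolation=2);cv2.imwrite("pics/w2z.png",o);print(o.shape)
# plate front corners / edges at z=.01
for px in((236,186),(325,187)):print(p2w(C,px,.01))
E
```

```text
(np.float32(280.25), np.float32(129.25)) 17.9 [0.58968384 0.15793383 0.066     ] 0.01443225865790493
(np.float32(281.25), np.float32(129.25)) 18.875 [0.58959885 0.15715463 0.066     ] 0.01521837362979354
(np.float32(275.25), np.float32(121.25)) 21.45 [0.59614294 0.16113787 0.066     ] 0.017294523230186442
(595, 455, 3)
[0.53678476 0.20890186 0.01      ]
[0.52602192 0.11976285 0.01      ]
```

View pics/w2z.png

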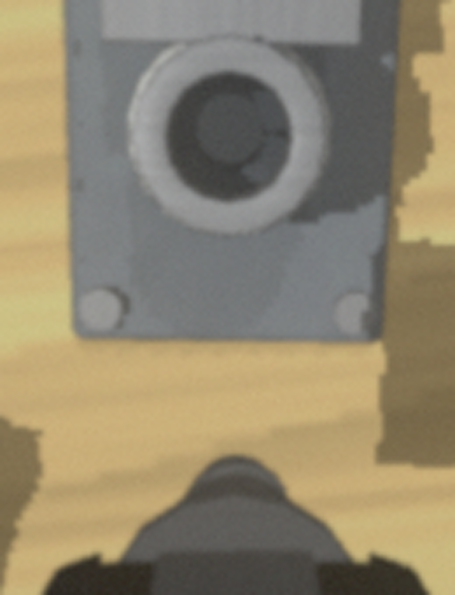

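```bash
python3 - <<'E'
from h import *
C=cal("wrist");p,M,s=tool();zt=p[2]-.1297
for o in(-.004,-.002,0,.002):
  ax=p+M[:,0]*o
  f=lambda rad,h:w2p(C,[*(ax+M[:,0]*rad)[:2],zt+h]).round(1)
  print(o,"tip",f(.0045,0),"core",f(.008,.006),"shaft",f(.0125,.03))
E
```

```text
-0.004 tip [282.1 223.1] core [282.1 221.2] shaft [282.1 227.1]
-0.002 tip [282.1 220.4] core [282.1 218.5] shaft [282.1 224. ]
0 tip [282.1 217.8] core [282.1 215.8] shaft [282.1 221. ]
0.002 tip [282.1 215.1] core [282.1 213. ] shaft [282.1 217.9]
```

>>> play_rows(
  translation=[
    [0.01,0,0],
    [0.02,0,0],
    [0.02,0,0],
    [0.0135,0,0],
    [0.005,-0.0007,0],
    [0,0,0],
    [0,0,0],
    [0,0,0.015],
    [0,0,0.02],
    [0,0,0.015],
    [0,0,0],
    [0,0,0],
  ],
  delta_rot=[
    [0,0,0],
    [0,0,0],
    [0,0,0],
    [0,0,0],
    [0,0,0],
    [0,0,0],
    [0,0,0],
    [0,0,0],
    [0,0,0],
    [0,0,0],
    [0,0,0],
    [0,0,0],
  ],
  grip=[-1,-1,-1,-1,-1,-1,-1,-1,-1,-1,-1,-1],
)

```text
clock: 9.57
tool_pos: [0.5942, 0.1569, 0.1859]
eef_rot: [0.999, -0.054, 0.0, -0.0]
contact_force: [-0.7, -0.1, -3.1]
opening: 0.272
finger_force: 29.9
```

>>> play_rows(
  translation=[
    [0,0,0.004],
    [0,0,0.004],
    [0,0,0.004],
    [0,0,0.003],
    [0,0,0],
  ],
  delta_rot=[
    [0,0,0],
    [0,0,0],
    [0,0,0],
    [0,0,0],
    [0,0,0],
  ],
  grip=[-1,-1,-1,-1,-1],
)

```text
clock: 10.2
tool_pos: [0.5937, 0.1568, 0.1704]
eef_rot: [0.999, -0.054, -0.0, 0.0]
contact_force: [0.1, -0.5, -2.6]
opening: 0.265
finger_force: 29.9
```

>>> play_rows(
  translation=[
    [0,0,0.003],
    [0,0,0.003],
    [0,0,0.002],
    [0,0,0.001],
    [0,0,0],
  ],
  delta_rot=[
    [0,0,0],
    [0,0,0],
    [0,0,0],
    [0,0,0],
    [0,0,0],
  ],
  grip=[-1,-1,-1,-1,-1],
)

```text
clock: 10.82
tool_pos: [0.5932, 0.1574, 0.1613]
eef_rot: [0.999, -0.054, -0.001, -0.0]
contact_force: [-2.9, 2.2, -1.0]
opening: 0.273
finger_force: 29.9
```

>>> play_rows(
  translation=[
    [-0.0005,-0.0005,0.001],
    [0,0,0.001],
    [0,0,0.001],
    [0,0,0],
  ],
  delta_rot=[
    [0,0,0],
    [0,0,0],
    [0,0,0],
    [0,0,0],
  ],
  grip=[-1,-1,-1,-1],
)

```text
clock: 11.32
tool_pos: [0.5931, 0.1575, 0.1585]
eef_rot: [0.999, -0.054, -0.0, -0.0]
contact_force: [-3.3, 1.4, -1.2]
opening: 0.269
finger_force: 29.9
```

>>> play_rows(
  translation=[
    [-0.0005,0,0.001],
    [0,0,0],
    [0,0,0],
  ],
  delta_rot=[
    [0,0,0],
    [0,0,0],
    [0,0,0],
  ],
  grip=[-1,-1,-1],
)

```text
clock: 11.7
tool_pos: [0.593, 0.1575, 0.1577]
eef_rot: [0.999, -0.054, 0.0, -0.0]
contact_force: [-2.2, 1.9, -0.9]
opening: 0.269
finger_force: 29.9
```

>>> play_rows(
  translation=[
    [0,0,0],
    [0,0,0],
    [0,0,0],
    [0,0,-0.01],
    [0,0,-0.03],
    [0,0,-0.03],
    [0,0,-0.03],
    [0,0,0],
    [0,0,0],
  ],
  delta_rot=[
    [0,0,0],
    [0,0,0],
    [0,0,0],
    [0,0,0],
    [0,0,0],
    [0,0,0],
    [0,0,0],
    [0,0,0],
    [0,0,0],
  ],
  grip=[0,0.5,0.5,0.5,0.5,0.5,0.5,0.5,0.5],
)

```text
clock: 12.82
tool_pos: [0.5926, 0.1573, 0.2574]
eef_rot: [0.999, -0.054, -0.0, 0.0]
contact_force: [0.6, 0.0, -0.3]
opening: 0.747
finger_force: 0.0
```

```bash
python3 - <<'E'
from h import *
p,M,s=tool();print(p,np.round(s["q"],2),s["opening"],s["contact_force"])
C=cal("wrist");im=r.snapshot("wrist");cv2.imwrite("pics/w3.png",cv2.resize(im,(784,588),interpolation=2))
for z in(.024,.027,.03):print(z,[w2p(C,(*q[:2],z+q[2])).round(1) for q in((.590,.1578,.092),(.5353,.164,.12))])
for t in("head","grip"):print(t,[(np.round(d["point"],4).tolist(),round(d["confidence"],2)) for d in r.look_for("wrist",t)])
E
```

```text
[0.59255394 0.1573313  0.25742663] [-0.38  0.73  0.08  1.66 -0.07  0.76 -1.95] 0.7466671521022356 [ 0.59594214  0.02164457 -0.31283694]
0.024 [array([281.8, 221.7]), array([281.5, 306. ])]
0.027 [array([281.8, 223. ]), array([281.5, 308.4])]
0.03 [array([281.8, 224.3]), array([281.5, 310.9])]
head []
grip [([0.5344, 0.1662, 0.1073], 0.8)]
```

View pics/w3.png

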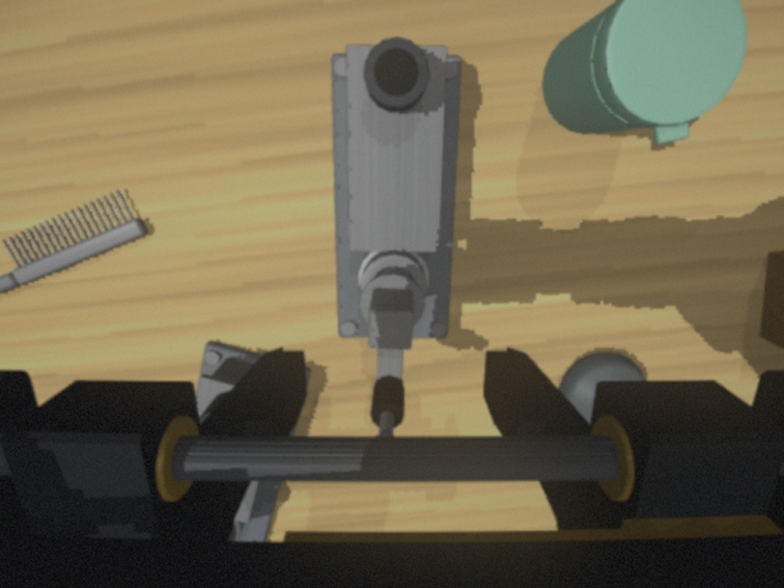

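Wrist view (1.4x): bolt in the neck, crank towards the front. Head top at about (391,328), neck ring at (393,270), sleeve at (387,400). The head sits a little nearer the front than predicted, so I'll check for tilt.

```bash
python3 - <<'E'
from h import *
C=cal("wrist");im=cv2.imread("pics/w3.png");g=cv2.cvtColor(im,6).astype(float)
print("f",C[0][0,0])
col=g[230:440,384:398].mean(1);print([int(v) for v in col[::3]])
row=lambda y:[int(v) for v in g[y-2:y+3,350:440].mean(0)[::3]]
print("row320",row(320));print("row300",row(300))
sx=np.array([.994,-.11,0]);n=np.array([.590,.1578,0])
def P(x,z,t=0,zt=.027):
    a=n+sx*(x*np.cos(t)-(z)*np.sin(t))+[0,0,zt+z*np.cos(t)+x*np.sin(t)];return (w2p(C,a)*1.4).round(1)[1]
def N(x,z):return (w2p(C,n+sx*x+[0,0,z])*1.4).round(1)
print("neck back",N(.022,.066),"bore back",N(.014,.066),"tongue edge z.052 x.022",N(.022,.052),"plate front",N(-.06,.01),"stub",N(.125,.082))
for t in(0,.04,.08,.12):
  print(t,"disc back",P(.02,.06,t),"head back bottom",P(.012,.06,t),"top back",P(.012,.092,t),"top front",P(-.012,.092,t),"arm/sleeve foot",P(-.045,.068,t),"sleeve top in",P(-.055,.096,t),"cap in",P(-.048,.12,t))
E
```

```text
f 312.67719259928396
[126, 126, 126, 125, 125, 126, 123, 84, 86, 126, 126, 124, 103, 73, 72, 104, 122, 124, 123, 113, 72, 68, 68, 67, 67, 66, 66, 74, 83, 82, 82, 82, 82, 83, 83, 82, 83, 82, 83, 85, 111, 116, 118, 122, 124, 124, 123, 124, 115, 63, 47, 48, 48, 46, 47, 46, 47, 46, 48, 50, 51, 59, 62, 62, 61, 67, 88, 92, 89, 60]
row320 [106, 99, 107, 107, 104, 109, 107, 119, 120, 89, 82, 82, 83, 82, 83, 84, 83, 82, 83, 83, 81, 79, 84, 98, 109, 109, 112, 102, 78, 74]
row300 [112, 111, 110, 107, 122, 124, 123, 96, 73, 72, 71, 69, 69, 67, 68, 66, 65, 66, 66, 66, 65, 74, 80, 81, 82, 97, 107, 108, 93, 75]
neck back [394.2 251.2] bore back [394.2 263.5] tongue edge z.052 x.022 [394.2 246.9] plate front [394.  336.7] stub [394.5  68.3]
0 disc back 261.7 head back bottom 274.9 top back 290.4 top front 332.9 arm/sleeve foot 367.8 sleeve top in 406.6 cap in 420.0
0.04 disc back 266.0 head back bottom 279.0 top back 297.3 top front 338.7 arm/sleeve foot 370.3 sleeve top in 410.2 cap in 425.8
0.08 disc back 270.3 head back bottom 283.0 top back 304.1 top front 344.4 arm/sleeve foot 372.6 sleeve top in 413.5 cap in 431.1
0.12 disc back 274.6 head back bottom 287.1 top back 310.8 top front 349.8 arm/sleeve foot 374.7 sleeve top in 416.4 cap in 435.8
```

Forward tilt is about 0.1 rad from the crank's weight. I'll grip the sleeve and right the bolt through it.

>>> play_rows(
  translation=[
    [-0.0164,-0.0007,0],
    [-0.025,0,0],
    [-0.025,0,0.0],
    [0,0,0.02],
    [0,0,0.03],
    [0,0,0.03],
    [0,0,0.0164],
    [0,0,0],
    [0,0,0],
    [0,0,0],
    [0,0,0],
    [0,0,0],
    [0,0,0],
  ],
  delta_rot=[
    [0,0,0],
    [0,0,0],
    [0,0,0],
    [0,0,0],
    [0,0,0],
    [0,0,0],
    [0,0,0],
    [0,0,0],
    [0,0,0],
    [0,0,0],
    [0,0,0],
    [0,0,0],
    [0,0,0],
  ],
  grip=[0.5,0.5,0.5,0.5,0.5,0.5,0.5,0.5,0,-0.4,-1,-1,-1],
  squeeze=15,
)

```text
clock: 14.6
tool_pos: [0.5271, 0.1655, 0.1615]
eef_rot: [0.999, -0.054, 0.0, -0.0]
contact_force: [-0.8, 0.0, 1.1]
opening: 0.222
finger_force: 15.0
```

```bash
python3 - <<'E'
from h import *
p,M,s=tool();print(p,np.round(s["q"],2),s["opening"],s["contact_force"],s["finger_force"])
im=r.snapshot("wrist");cv2.imwrite("pics/w4.png",cv2.resize(im,(784,588),interpolation=2))
E
```

```text
[0.52710419 0.16550886 0.16152704] [-0.42  0.81  0.05  1.91 -0.09  0.43 -1.98] 0.2223729193267723 [-0.80600033  0.02205665  1.06285963] 15.00098099000752
```

View pics/w4.png

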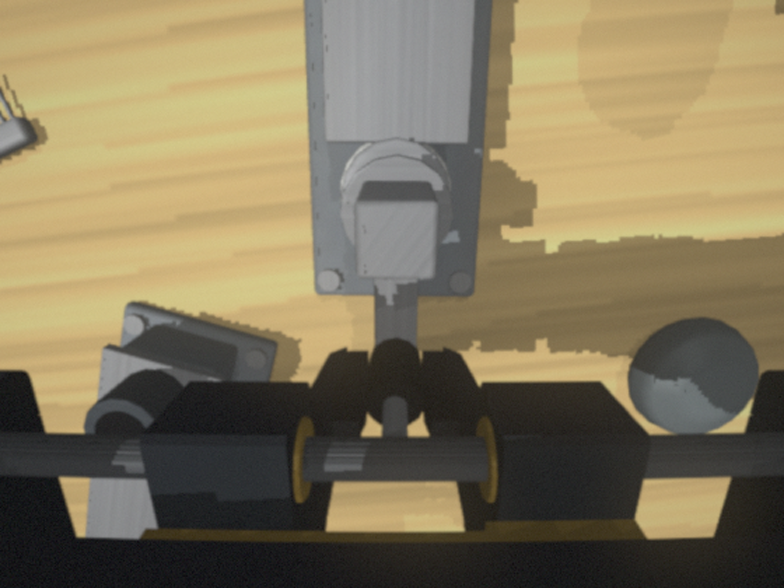

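Sleeve gripped (19.6 mm) at (395,380), head top at (397,240) in the 1.4x view. Next I raise it and straighten the bolt.

>>> play_rows(
  translation=[
    [0,0,-0.003],
    [0,0,-0.003],
    [0.002,0,0],
    [0.002,0.0005,0],
    [0.002,0,0],
    [0,0,0],
    [0,0,0],
  ],
  delta_rot=[
    [0,0,0],
    [0,0,0],
    [0,0,0],
    [0,0,0],
    [0,0,0],
    [0,0,0],
    [0,0,0],
  ],
  grip=[-1,-1,-1,-1,-1,-1,-1],
)

```text
clock: 15.52
tool_pos: [0.5327, 0.1641, 0.1672]
eef_rot: [0.999, -0.054, -0.0, 0.0]
contact_force: [-2.2, -0.6, -1.0]
opening: 0.223
finger_force: 15.0
```

```bash
cat >> h.py <<'E'
NK=np.array([.588,.158,0]);YS=np.radians(-6.4)
from scipy.optimize import least_squares
def look(tag,phi=0):
    """phi: crank angle CCW of front (deg); prints head top face corners from image"""
    p,M,s=tool();C=cal("wrist");im=r.snapshot("wrist");cv2.imwrite(f"pics/{tag}.png",im)
    print(p.round(4),"F",np.round(s["contact_force"],1),"open",round(s["opening"],3),"q7",round(s["q"][6],2),"t",s["clock"])
    return C,im
E
python3 - <<'E'
from h import *
C,im=look("w5");g=cv2.cvtColor(im,6).astype(float)
sx=np.array([np.cos(YS),np.sin(YS),0])
c=int(w2p(C,NK+[0,0,.119])[0]);print("col",c)
print([int(v) for v in g[80:260,c-4:c+5].mean(1)[::2]])
def P(x,z,t,zt): # tilt about mouth
    h=zt+z-.066;a=NK+sx*(x-h*np.sin(t))+[0,0,.066+h+x*np.sin(t)];return w2p(C,a).round(1)[1]
for t in(0,.05,.1):
  for zt in (.022,.028): print(t,zt,"disc back",P(.02,.06,t,zt),"hb",P(.012,.06,t,zt),"top back",P(.012,.092,t,zt),"top front",P(-.012,.092,t,zt))
print("neck back",w2p(C,NK+sx*.022+[0,0,.066])[1])
E
```

```text
[0.5327 0.1641 0.1672] F [-2.2 -0.6 -1. ] open 0.223 q7 -1.98 t 15.525
col 282
[152, 151, 152, 151, 152, 152, 151, 152, 152, 151, 152, 151, 152, 151, 147, 127, 151, 131, 145, 148, 145, 147, 148, 148, 147, 142, 91, 78, 79, 80, 99, 132, 146, 148, 148, 148, 148, 148, 148, 148, 148, 147, 147, 147, 146, 145, 145, 146, 146, 145, 145, 144, 144, 144, 144, 144, 142, 132, 126, 135, 132, 129, 132, 131, 113, 109, 114, 106, 93, 94, 94, 94, 94, 94, 93, 94, 93, 93, 93, 92, 92, 85, 53, 44, 42, 42, 42, 41, 41, 40]
0 0.022 disc back 114.2 hb 130.1 top back 133.8 top front 189.1
0 0.028 disc back 114.2 hb 130.7 top back 134.7 top front 192.3
0.05 0.022 disc back 115.8 hb 131.8 top back 139.7 top front 194.0
0.05 0.028 disc back 116.5 hb 133.0 top back 141.6 top front 198.1
0.1 0.022 disc back 117.5 hb 133.4 top back 145.6 top front 198.8
0.1 0.028 disc back 118.8 hb 135.3 top back 148.5 top front 203.7
neck back 110.52059758053467
```

```bash
python3 - <<'E'
import numpy as np
def rows(a,b,n,dz=0):
    f=np.radians(np.linspace(a,b,n+1));P=.055*np.c_[-np.cos(f),np.sin(f)];P=P.round(4);D=np.diff(P,axis=0).round(4)
    print(a,b,[[float(x),float(y),dz] for x,y in D])
rows(0,60,12);rows(60,75,3)
for a in range(75,165,15):rows(a,a+15,3)
E
```

```text
0 60 [[0.0002, 0.0048, 0], [0.0006, 0.0048, 0], [0.0011, 0.0046, 0], [0.0014, 0.0046, 0], [0.0019, 0.0044, 0], [0.0022, 0.0043, 0], [0.0025, 0.004, 0], [0.003, 0.0039, 0], [0.0032, 0.0035, 0], [0.0035, 0.0032, 0], [0.0039, 0.003, 0], [0.004, 0.0025, 0]]
60 75 [[0.0043, 0.0022, 0], [0.0044, 0.0019, 0], [0.0046, 0.0014, 0]]
75 90 [[0.0046, 0.0011, 0], [0.0048, 0.0006, 0], [0.0048, 0.0002, 0]]
90 105 [[0.0048, -0.0002, 0], [0.0048, -0.0006, 0], [0.0046, -0.0011, 0]]
105 120 [[0.0046, -0.0014, 0], [0.0044, -0.0019, 0], [0.0043, -0.0022, 0]]
120 135 [[0.004, -0.0025, 0], [0.0039, -0.003, 0], [0.0035, -0.0032, 0]]
135 150 [[0.0032, -0.0035, 0], [0.003, -0.0039, 0], [0.0025, -0.004, 0]]
150 165 [[0.0022, -0.0043, 0], [0.0019, -0.0044, 0], [0.0014, -0.0046, 0]]
```

>>> play_rows(
  translation=[
    [0.0002,0.0048,0],
    [0.0006,0.0048,0],
    [0.0011,0.0046,0],
    [0.0014,0.0046,0],
    [0.0019,0.0044,0],
    [0.0022,0.0043,0],
    [0.0025,0.004,0],
    [0.003,0.0039,0],
    [0.0032,0.0035,0],
    [0.0035,0.0032,0],
    [0.0039,0.003,0],
    [0.004,0.0025,0],
    [0,0,0],
    [0,0,0],
  ],
  delta_rot=[
    [0,0,0],
    [0,0,0],
    [0,0,0],
    [0,0,0],
    [0,0,0],
    [0,0,0],
    [0,0,0],
    [0,0,0],
    [0,0,0],
    [0,0,0],
    [0,0,0],
    [0,0,0],
    [0,0,0],
    [0,0,0],
  ],
  grip=[-1,-1,-1,-1,-1,-1,-1,-1,-1,-1,-1,-1,-1,-1],
)

```text
clock: 17.32
tool_pos: [0.5556, 0.1135, 0.1675]
eef_rot: [0.999, -0.054, 0.001, 0.0]
contact_force: [-1.1, -1.2, 3.4]
opening: 0.222
finger_force: 15.0
```

```bash
cat >> h.py <<'E'
def headfit(C,im,phi,z0=.025):
    """fit bolt z, xy shift of head and angle by matching gray edges of the head's top face (24 mm square) to the image"""
    g=cv2.GaussianBlur(cv2.cvtColor(im,6),(3,3),0).astype(float);mag=np.hypot(cv2.Sobel(g,6,1,0),cv2.Sobel(g,6,0,1))
    mag=np.minimum(mag,120)
    u=np.linspace(-.012,.012,25);e=np.r_[np.c_[u,u*0+.012],np.c_[u,u*0-.012],np.c_[u*0+.012,u],np.c_[u*0-.012,u]]
    def sc(v):
        a=YS+np.radians(phi+v[2]*10);w=e@np.array([[np.cos(a),np.sin(a)],[-np.sin(a),np.cos(a)]])
        pts=[w2p(C,(NK[0]+v[0]*.01+x,NK[1]+v[1]*.01+y,.092+v[3]*.01)) for x,y in w]
        m=cv2.remap(mag.astype(np.float32),np.float32([[p[0] for p in pts]]),np.float32([[p[1] for p in pts]]),1)[0]
        return -m.reshape(4,25).mean(1).clip(0,80).sum()
    from scipy.optimize import differential_evolution as DE
    o=DE(sc,[(-.9,.9),(-.9,.9),(-1.5,1.5),(1.2,3.4)],seed=1,maxiter=60,popsize=12,tol=1e-6)
    print("head dx,dy mm",(o.x[:2]*10).round(1),"phi",round(phi+o.x[2]*10,1),"bolt z mm",round(o.x[3]*10,1),"score",round(-o.fun,1))
E
python3 - <<'E'
from h import *
C,im=look("w6");headfit(C,im,60)
print(p2w(C,(280,200),.1))
E
```

```text
[0.5556 0.1135 0.1675] F [-1.1 -1.2  3.4] open 0.222 q7 -1.9 t 17.325
head dx,dy mm [-6.3  3.6] phi 64.0 bolt z mm 24.6 score 295.2
[0.59023361 0.11082022 0.1       ]
```

>>> play_rows(
  translation=[
    [0,0,-0.0015],
    [0,0,-0.0015],
    [0.0043,0.0022,0],
    [0.0044,0.0019,0],
    [0.0046,0.0014,0],
    [0,0,0],
    [0,0,0],
  ],
  delta_rot=[
    [0,0,0],
    [0,0,0],
    [0,0,0],
    [0,0,0],
    [0,0,0],
    [0,0,0],
    [0,0,0],
  ],
  grip=[-1,-1,-1,-1,-1,-1,-1],
)

```text
clock: 18.25
tool_pos: [0.5678, 0.1069, 0.1703]
eef_rot: [0.999, -0.054, 0.0, 0.0]
contact_force: [0.4, 0.3, 0.1]
opening: 0.219
finger_force: 15.0
```

```bash
python3 - <<'E'
from h import *
C,im=look("w7");headfit(C,im,75)
im6=cv2.imread("pics/w6.png");o=np.hstack([im6[40:400,60:440],im[40:400,60:440]]);cv2.imwrite("pics/c67.png",o);print(o.shape)
E
```

```text
[0.5678 0.1069 0.1703] F [0.4 0.3 0.1] open 0.219 q7 -1.89 t 18.25
head dx,dy mm [ 5.3 -4.5] phi 83.1 bolt z mm 24.0 score 237.7
(360, 760, 3)
```

View pics/c67.png

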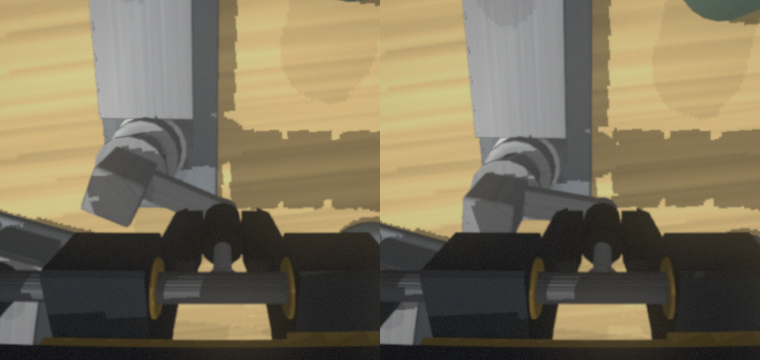

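At left (60°) and right (75°) the crank is turned towards the stand's right, but the head is partly hidden behind the gripper. I'll turn the tool about the freely spinning sleeve so the camera faces the head squarely.

>>> play_rows(
  translation=[
    [0,0,0],
    [0,0,0],
    [0,0,0],
    [0,0,0],
    [0,0,0],
    [0,0,0],
    [0,0,0],
    [0,0,0],
    [0,0,0],
    [0,0,0],
  ],
  delta_rot=[
    [0,0,-9],
    [0,0,-9],
    [0,0,-9],
    [0,0,-9],
    [0,0,-9],
    [0,0,-9],
    [0,0,-9],
    [0,0,-9],
    [0,0,-3],
    [0,0,0],
  ],
  grip=[-1,-1,-1,-1,-1,-1,-1,-1,-1,-1],
)

```text
clock: 19.55
tool_pos: [0.5674, 0.1062, 0.1701]
eef_rot: [0.826, 0.564, -0.001, 0.0]
contact_force: [-0.6, -2.1, 0.2]
opening: 0.22
finger_force: 15.0
```

```bash
cat >> h.py <<'E'
def prof(C,im,phi):
    g=cv2.cvtColor(im,6).astype(float);a=YS+np.radians(phi);sx=np.array([np.cos(a),np.sin(a),0])
    n=w2p(C,NK+sx*.022+[0,0,.066]);c=int(round(w2p(C,NK+[0,0,.119])[0]));print("neck back px",n.round(1),"col",c)
    print("col from 90:",[int(v) for v in g[90:280,c-4:c+5].mean(1)[::2]])
    def P(x,z,t,zt):
        h=zt+z-.066;b=NK+sx*(x-h*np.sin(t))+[0,0,.066+h+x*np.sin(t)];return w2p(C,b).round(1)[1]
    for t in(0,.06):
      for zt in(.022,.03):print(t,zt,"disc back %s hb %s top back %s front %s foot %s"%tuple(P(x,z,t,zt) for x,z in((.02,.06),(.012,.06),(.012,.092),(-.012,.092),(-.012,.068))))
E
python3 - <<'E'
from h import *
C,im=look("w8");headfit(C,im,75);prof(C,im,75)
im=cv2.imread("pics/w5.png")
E
```

```text
[0.5674 0.1062 0.1701] F [-0.6 -2.1  0.2] open 0.22 q7 -1.03 t 19.55
head dx,dy mm [ 0.9 -4. ] phi 72.7 bolt z mm 17.5 score 265.0
neck back px [282.3 110.2] col 282
col from 90: [119, 113, 112, 111, 111, 110, 110, 121, 180, 179, 147, 155, 146, 137, 136, 132, 133, 135, 134, 133, 128, 93, 87, 88, 92, 118, 129, 134, 134, 133, 133, 133, 132, 132, 133, 133, 133, 133, 133, 133, 133, 133, 132, 133, 131, 132, 133, 132, 132, 131, 129, 114, 89, 89, 89, 89, 89, 96, 119, 128, 125, 124, 123, 123, 123, 123, 123, 122, 123, 123, 123, 122, 123, 122, 122, 122, 114, 63, 46, 45, 45, 45, 44, 44, 42, 40, 42, 40, 40, 39, 39, 43, 40, 41, 40]
0 0.022 disc back 113.8 hb 129.5 top back 133.1 front 187.3 foot 177.0
0 0.03 disc back 113.8 hb 130.2 top back 134.2 front 191.5 foot 180.1
0.06 0.022 disc back 115.7 hb 131.4 top back 140.0 front 193.0 foot 179.4
0.06 0.03 disc back 116.8 hb 133.2 top back 142.7 front 198.6 foot 183.5
```

```bash
cat >> h.py <<'E'
def edges(C,im):
    g=cv2.GaussianBlur(cv2.cvtColor(im,6),(3,3),0).astype(float);out=[]
    col=g[:,274:291].mean(1);d=np.gradient(col)
    for a,b,sg in((122,137,-1),(133,152,1),(178,202,-1),(196,215,1)):
        w=np.clip(sg*d[a:b],0,None)**2;out.append((np.arange(a,b)*w).sum()/w.sum())
    for y in(155,165,175):
        row=g[y-3:y+4].mean(0);d=np.abs(np.gradient(row));l=240+np.argmax(d[240:275]);rr=290+np.argmax(d[290:325]);out+=[l,rr]
    return np.round(out,1)
E
python3 - <<'E'
from h import *
for n in("w5","w8"):print(n,edges(None,cv2.imread(f"pics/{n}.png")))
E
```

```text
w5 [131.3 140.8 196.4 197.1 243.  309.  252.  308.  255.  307. ]
w8 [131.  139.5 192.4 205.4 261.  317.  261.  317.  261.  324. ]
```

>>> play_rows(
  translation=[
    [0.0002,0.0048,0],
    [0.0002,0.0048,0],
    [0.0002,0.0048,0],
    [0,0,0],
    [0,0,0],
  ],
  delta_rot=[
    [0,0,-5],
    [0,0,-5],
    [0,0,-5],
    [0,0,0],
    [0,0,0],
  ],
  grip=[-1,-1,-1,-1,-1],
)

```text
clock: 20.23
tool_pos: [0.5816, 0.1033, 0.1703]
eef_rot: [0.745, 0.667, -0.0, 0.0]
contact_force: [0.4, -1.7, 0.1]
opening: 0.218
finger_force: 15.0
```

```bash
python3 - <<'E'
from h import *
C,im=look("w9");print(edges(C,im));headfit(C,im,90)
E
```

```text
[0.5816 0.1033 0.1703] F [ 0.4 -1.7  0.1] open 0.218 q7 -0.82 t 20.225
[131.6 139.2 192.  206.4 262.  317.  261.  316.  261.  312. ]
head dx,dy mm [ 2.8 -2. ] phi 88.7 bolt z mm 22.9 score 281.8
```

>>> play_rows(
  translation=[
    [0.0002,0.0048,0],
    [0.0002,0.0048,0],
    [0.0002,0.0048,0],
    [0,0,0],
    [0,0,0],
  ],
  delta_rot=[
    [0,0,-5],
    [0,0,-5],
    [0,0,-5],
    [0,0,0],
    [0,0,0],
  ],
  grip=[-1,-1,-1,-1,-1],
)

```text
clock: 20.9
tool_pos: [0.5961, 0.1041, 0.1705]
eef_rot: [0.651, 0.759, 0.0, 0.0]
contact_force: [0.6, -0.7, -0.6]
opening: 0.222
finger_force: 15.0
```

```bash
python3 - <<'E'
from h import *
C,im=look("w10");print(edges(C,im));headfit(C,im,105)
E
```

```text
[0.5961 0.1041 0.1705] F [ 0.6 -0.7 -0.6] open 0.222 q7 -0.61 t 20.9
[131.2 137.5 187.8 202.4 247.  311.  249.  311.  244.  310. ]
head dx,dy mm [ 1.6 -0.5] phi 103.1 bolt z mm 16.3 score 284.4
```

>>> play_rows(
  translation=[
    [0.0002,0.0048,0],
    [0.0002,0.0048,0],
    [0.0002,0.0048,0],
    [0,0,0],
    [0,0,0],
  ],
  delta_rot=[
    [0,0,-5],
    [0,0,-5],
    [0,0,-5],
    [0,0,0],
    [0,0,0],
  ],
  grip=[-1,-1,-1,-1,-1],
)

```text
clock: 21.58
tool_pos: [0.6099, 0.1079, 0.1704]
eef_rot: [0.547, 0.837, 0.0, 0.0]
contact_force: [1.1, -0.7, 0.2]
opening: 0.221
finger_force: 15.0
```

```bash
python3 - <<'E'
from h import *
C,im=look("w11");print(edges(C,im));headfit(C,im,120)
E
```

```text
[0.6099 0.1079 0.1704] F [ 1.1 -0.7  0.2] open 0.221 q7 -0.39 t 21.575
[131.2 137.4 188.  199.5 247.  311.  258.  311.  258.  307. ]
head dx,dy mm [ 1.2 -1.4] phi 120.1 bolt z mm 12.0 score 274.9
```

The view shows the head moving away between 90° and 105°: front edge 192→188 and the face about 5% smaller, which fits an 8 mm drop. Turning to 135° should show no second drop.

>>> play_rows(
  translation=[
    [0.0002,0.0048,0],
    [0.0002,0.0048,0],
    [0.0002,0.0048,0],
    [0,0,0],
    [0,0,0],
  ],
  delta_rot=[
    [0,0,-5],
    [0,0,-5],
    [0,0,-5],
    [0,0,0],
    [0,0,0],
  ],
  grip=[-1,-1,-1,-1,-1],
)

```text
clock: 22.25
tool_pos: [0.6222, 0.1153, 0.1704]
eef_rot: [0.433, 0.902, 0.0, 0.0]
contact_force: [1.5, -0.5, -0.3]
opening: 0.221
finger_force: 15.0
```

```bash
python3 - <<'E'
from h import *
C,im=look("w12");print(edges(C,im));headfit(C,im,135)
im=r.snapshot("side");cv2.imwrite("pics/s2.png",im)
for t in("head","grip"):print([(np.round(d["point"],3).tolist(),round(d["confidence"],2)) for d in r.look_for("side",t)])
E
```

```text
[0.6222 0.1153 0.1704] F [ 1.5 -0.5 -0.3] open 0.221 q7 -0.17 t 22.25
[131.4 137.3 188.2 196.3 258.  319.  258.  311.  258.  310. ]
head dx,dy mm [2.  0.2] phi 134.3 bolt z mm 15.8 score 269.9
[([0.588, 0.156, 0.102], 0.58)]
[([0.621, 0.122, 0.114], 0.6)]
```

Nothing further at 135°, so the drop was at about 97°. Next is one forward turn back to 97°, following the bolt down.

```bash
python3 - <<'E'
import numpy as np
f=np.radians(np.linspace(0,-360,49));P=(.055*np.c_[-np.cos(f),np.sin(f)]).round(4);D=np.diff(P,axis=0).round(4)
for i in(0,16,32):print([[float(x),float(y),.0002] for x,y in D[i:i+16]])
E
```

```text
[[0.0005, -0.0072, 0.0002], [0.0014, -0.007, 0.0002], [0.0023, -0.0068, 0.0002], [0.0032, -0.0065, 0.0002], [0.004, -0.006, 0.0002], [0.0047, -0.0054, 0.0002], [0.0054, -0.0047, 0.0002], [0.006, -0.004, 0.0002], [0.0065, -0.0032, 0.0002], [0.0068, -0.0023, 0.0002], [0.007, -0.0014, 0.0002], [0.0072, -0.0005, 0.0002], [0.0072, 0.0005, 0.0002], [0.007, 0.0014, 0.0002], [0.0068, 0.0023, 0.0002], [0.0065, 0.0032, 0.0002]]
[[0.006, 0.004, 0.0002], [0.0054, 0.0047, 0.0002], [0.0047, 0.0054, 0.0002], [0.004, 0.006, 0.0002], [0.0032, 0.0065, 0.0002], [0.0023, 0.0068, 0.0002], [0.0014, 0.007, 0.0002], [0.0005, 0.0072, 0.0002], [-0.0005, 0.0072, 0.0002], [-0.0014, 0.007, 0.0002], [-0.0023, 0.0068, 0.0002], [-0.0032, 0.0065, 0.0002], [-0.004, 0.006, 0.0002], [-0.0047, 0.0054, 0.0002], [-0.0054, 0.0047, 0.0002], [-0.006, 0.004, 0.0002]]
[[-0.0065, 0.0032, 0.0002], [-0.0068, 0.0023, 0.0002], [-0.007, 0.0014, 0.0002], [-0.0072, 0.0005, 0.0002], [-0.0072, -0.0005, 0.0002], [-0.007, -0.0014, 0.0002], [-0.0068, -0.0023, 0.0002], [-0.0065, -0.0032, 0.0002], [-0.006, -0.004, 0.0002], [-0.0054, -0.0047, 0.0002], [-0.0047, -0.0054, 0.0002], [-0.004, -0.006, 0.0002], [-0.0032, -0.0065, 0.0002], [-0.0023, -0.0068, 0.0002], [-0.0014, -0.007, 0.0002], [-0.0005, -0.0072, 0.0002]]
```

>>> play_rows(
  translation=[
    [0,0,0.002],
    [0,0,0.002],
    [0.0005,-0.0073,0.0001],
    [0.0005,-0.0073,0.0002],
    [0.0005,-0.0073,0.0002],
    [0.0005,-0.0073,0.0002],
    [0.0005,-0.0073,0.0001],
    [0,0,0],
  ],
  delta_rot=[
    [0,0,0],
    [0,0,0],
    [0,0,7.6],
    [0,0,7.6],
    [0,0,7.6],
    [0,0,7.6],
    [0,0,7.6],
    [0,0,0],
  ],
  grip=[-1,-1,-1,-1,-1,-1,-1,-1],
)

```text
clock: 23.45
tool_pos: [0.5873, 0.1032, 0.1653]
eef_rot: [0.701, 0.713, -0.001, -0.0]
contact_force: [-0.5, 0.2, -0.2]
opening: 0.22
finger_force: 15.0
```

```bash
python3 - <<'E'
from h import *
C,im=look("w13");print(edges(C,im));headfit(C,im,97)
E
```

```text
[0.5873 0.1032 0.1653] F [-0.5  0.2 -0.2] open 0.22 q7 -0.73 t 23.45
[131.2 138.6 190.3 204.1 262.  314.  251.  313.  251.  315. ]
head dx,dy mm [ 1.9 -1.4] phi 93.6 bolt z mm 15.8 score 280.3
```

>>> play_rows(
  translation=[
    [0.0005,-0.0072,0.0002],
    [0.0014,-0.007,0.0002],
    [0.0023,-0.0068,0.0002],
    [0.0032,-0.0065,0.0002],
    [0.004,-0.006,0.0002],
    [0.0047,-0.0054,0.0002],
    [0.0054,-0.0047,0.0002],
    [0.006,-0.004,0.0002],
    [0.0065,-0.0032,0.0002],
    [0.0068,-0.0023,0.0002],
    [0.007,-0.0014,0.0002],
    [0.0072,-0.0005,0.0002],
    [0.0072,0.0005,0.0002],
    [0.007,0.0014,0.0002],
    [0.0068,0.0023,0.0002],
    [0.0065,0.0032,0.0002],
  ],
  delta_rot=[
    [0,0,0],
    [0,0,0],
    [0,0,0],
    [0,0,0],
    [0,0,0],
    [0,0,0],
    [0,0,0],
    [0,0,0],
    [0,0,0],
    [0,0,0],
    [0,0,0],
    [0,0,0],
    [0,0,0],
    [0,0,0],
    [0,0,0],
    [0,0,0],
  ],
  grip=[-1,-1,-1,-1,-1,-1,-1,-1,-1,-1,-1,-1,-1,-1,-1,-1],
)

```text
clock: 25.5
tool_pos: [0.5396, 0.1851, 0.1622]
eef_rot: [0.702, 0.712, -0.0, 0.0]
contact_force: [1.5, -0.8, -0.3]
opening: 0.217
finger_force: 15.0
```

>>> play_rows(
  translation=[
    [0.006,0.004,0.0002],
    [0.0054,0.0047,0.0002],
    [0.0047,0.0054,0.0002],
    [0.004,0.006,0.0002],
    [0.0032,0.0065,0.0002],
    [0.0023,0.0068,0.0002],
    [0.0014,0.007,0.0002],
    [0.0005,0.0072,0.0002],
    [-0.0005,0.0072,0.0002],
    [-0.0014,0.007,0.0002],
    [-0.0023,0.0068,0.0002],
    [-0.0032,0.0065,0.0002],
    [-0.004,0.006,0.0002],
    [-0.0047,0.0054,0.0002],
    [-0.0054,0.0047,0.0002],
    [-0.006,0.004,0.0002],
  ],
  delta_rot=[
    [0,0,0],
    [0,0,0],
    [0,0,0],
    [0,0,0],
    [0,0,0],
    [0,0,0],
    [0,0,0],
    [0,0,0],
    [0,0,0],
    [0,0,0],
    [0,0,0],
    [0,0,0],
    [0,0,0],
    [0,0,0],
    [0,0,0],
    [0,0,0],
  ],
  grip=[-1,-1,-1,-1,-1,-1,-1,-1,-1,-1,-1,-1,-1,-1,-1,-1],
)

```text
clock: 27.5
tool_pos: [0.635, 0.1862, 0.1591]
eef_rot: [0.702, 0.712, 0.0, -0.0]
contact_force: [-0.7, 0.8, 0.0]
opening: 0.224
finger_force: 15.0
```

>>> play_rows(
  translation=[
    [-0.0065,0.0032,0.0002],
    [-0.0068,0.0023,0.0002],
    [-0.007,0.0014,0.0002],
    [-0.0072,0.0005,0.0002],
    [-0.0072,-0.0005,0.0002],
    [-0.007,-0.0014,0.0002],
    [-0.0068,-0.0023,0.0002],
    [-0.0065,-0.0032,0.0002],
    [-0.006,-0.004,0.0002],
    [-0.0054,-0.0047,0.0002],
    [-0.0047,-0.0054,0.0002],
    [-0.004,-0.006,0.0002],
    [-0.0032,-0.0065,0.0002],
    [-0.0023,-0.0068,0.0002],
    [-0.0014,-0.007,0.0002],
    [-0.0005,-0.0072,0.0002],
    [0,0,0],
    [0,0,0],
  ],
  delta_rot=[
    [0,0,0],
    [0,0,0],
    [0,0,0],
    [0,0,0],
    [0,0,0],
    [0,0,0],
    [0,0,0],
    [0,0,0],
    [0,0,0],
    [0,0,0],
    [0,0,0],
    [0,0,0],
    [0,0,0],
    [0,0,0],
    [0,0,0],
    [0,0,0],
    [0,0,0],
    [0,0,0],
  ],
  grip=[-1,-1,-1,-1,-1,-1,-1,-1,-1,-1,-1,-1,-1,-1,-1,-1,-1,-1],
)

```text
clock: 29.75
tool_pos: [0.5881, 0.1033, 0.1558]
eef_rot: [0.702, 0.712, -0.0, -0.0]
contact_force: [-0.6, -1.5, -0.5]
opening: 0.221
finger_force: 15.0
```

```bash
python3 - <<'E'
from h import *
C,im=look("w14");print(edges(C,im));headfit(C,im,97);prof(C,im,97)
E
```

```text
[0.5881 0.1033 0.1558] F [-0.6 -1.5 -0.5] open 0.221 q7 -0.74 t 29.75
[131.5 139.1 191.3 205.1 256.  311.  249.  310.  248.  317. ]
head dx,dy mm [2.1 1.7] phi 93.7 bolt z mm 18.0 score 250.4
neck back px [282.9 111.9] col 283
col from 90: [117, 117, 112, 112, 111, 111, 111, 110, 124, 178, 177, 140, 154, 139, 137, 132, 131, 134, 132, 124, 124, 101, 85, 85, 93, 122, 130, 132, 133, 132, 131, 132, 132, 132, 132, 132, 132, 132, 133, 132, 132, 131, 130, 131, 132, 131, 129, 125, 124, 120, 117, 94, 79, 80, 80, 79, 80, 83, 116, 122, 121, 122, 122, 121, 121, 121, 120, 121, 121, 121, 121, 121, 121, 121, 120, 120, 118, 79, 46, 45, 45, 45, 44, 43, 42, 43, 41, 41, 40, 40, 41, 43, 41, 42, 42]
0 0.022 disc back 116.0 hb 133.1 top back 137.8 front 197.5 foot 184.8
0 0.03 disc back 116.1 hb 134.1 top back 139.4 front 202.8 foot 188.6
0.06 0.022 disc back 118.1 hb 135.2 top back 145.5 front 203.7 foot 187.4
0.06 0.03 disc back 119.5 hb 137.3 top back 149.0 front 210.5 foot 192.2
```

The bolt came down about 8 mm over the turn. The head view is unchanged after lowering 9.5 mm. Next I release the sleeve, slide to the head with the fingers straddling it, and grip.

>>> play_rows(
  translation=[
    [0,0,0],
    [0,0,0],
    [0,0,0],
    [0,0,0],
    [0.01,0,0],
    [0.015,0,0],
    [0.015,0,0],
    [0.013,0,0],
    [0,0,0.006],
    [0,0,0.006],
    [0,0,0],
    [0,0,0],
  ],
  delta_rot=[
    [0,0,0],
    [0,0,0],
    [0,0,0],
    [0,0,0],
    [0,0,0],
    [0,0,0],
    [0,0,0],
    [0,0,0],
    [0,0,0],
    [0,0,0],
    [0,0,0],
    [0,0,0],
  ],
  grip=[-0.2,0.3,0.3,0.3,0.3,0.3,0.3,0.3,0.3,0.3,0.3,0.3],
)

```text
clock: 31.3
tool_pos: [0.5877, 0.1555, 0.1438]
eef_rot: [0.702, 0.712, -0.0, 0.0]
contact_force: [-0.1, -0.4, -0.1]
opening: 0.652
finger_force: 0.0
```

```bash
python3 - <<'E'
from h import *
C,im=look("w15")
headfit(C,im,97,)
for t in("head","grip"):print([(np.round(d["point"],3).tolist(),round(d["confidence"],2)) for d in r.look_for("wrist",t)])
E
```

```text
[0.5877 0.1555 0.1438] F [-0.1 -0.4 -0.1] open 0.652 q7 -0.81 t 31.3
head dx,dy mm [ 0.3 -0.8] phi 95.6 bolt z mm 16.3 score 242.1
[([0.586, 0.164, 0.098], 0.59)]
[([0.586, 0.111, 0.099], 0.74)]
```

>>> play_rows(
  translation=[
    [0,0,0],
    [0,0,0],
    [0,0,0],
    [0,0,0],
    [0,0,0],
    [0,0,0],
    [0,0,0],
  ],
  delta_rot=[
    [0,0,0],
    [0,0,0],
    [0,0,0],
    [0,0,0],
    [0,0,0],
    [0,0,0],
    [0,0,0],
  ],
  grip=[0,-0.2,-0.4,-1,-1,-1,-1],
  squeeze=20,
)

```text
clock: 32.33
tool_pos: [0.5877, 0.1561, 0.144]
eef_rot: [0.702, 0.712, 0.0, 0.0]
contact_force: [0.6, -0.9, 1.2]
opening: 0.274
finger_force: 19.7
```

```bash
python3 - <<'E'
from h import *
C,im=look("w16");prof(C,im,97);headfit(C,im,97)
im=r.snapshot("side")
for t in("head","bolt"):print([(np.round(d["point"],3).tolist(),round(d["confidence"],2)) for d in r.look_for("side",t)])
E
```

```text
[0.5877 0.1561 0.144 ] F [ 0.6 -0.9  1.2] open 0.274 q7 -0.81 t 32.325
neck back px [282.1 214. ] col 282
col from 90: [154, 155, 154, 155, 155, 156, 155, 156, 156, 157, 156, 156, 157, 156, 157, 157, 156, 158, 157, 157, 157, 158, 158, 158, 158, 158, 158, 158, 158, 159, 158, 155, 132, 98, 109, 114, 115, 114, 114, 115, 114, 108, 108, 107, 107, 107, 107, 107, 102, 96, 98, 98, 98, 99, 117, 167, 158, 137, 84, 81, 82, 83, 113, 137, 124, 121, 100, 103, 120, 117, 116, 119, 118, 118, 116, 94, 81, 81, 81, 81, 81, 80, 82, 80, 80, 80, 80, 81, 81, 92, 119, 125, 118, 116, 117]
0 0.022 disc back 227.9 hb 242.9 top back 274.3 front 324.5 foot 293.7
0 0.03 disc back 233.8 hb 249.5 top back 284.6 front 337.2 foot 302.9
0.06 0.022 disc back 230.6 hb 245.3 top back 281.5 front 329.0 foot 295.4
0.06 0.03 disc back 237.7 hb 253.0 top back 293.4 front 342.8 foot 305.5
head dx,dy mm [-0.2 -2.1] phi 97.2 bolt z mm 12.5 score 272.7
[([0.583, 0.167, 0.088], 0.44)]
[]
```

```bash
python3 - <<'E'
from plant import r
print(r.finish_job())
E
```

```text
the job is handed in; nothing more can be done
None
```

I handed the job in with the bolt started in the right-hand stand. It dropped one thread at about 97° backward, then got one full forward turn to about 14 mm above the table by my camera estimate. It is held still by its head at about 20 N; the judge's verdict wasn't shown.

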